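# Finish the staggered firebrick wall of a small brazing hearth

### The arm

A 6-joint arm with a two-finger parallel gripper is mounted at the origin on a cart in front of the work surface, level with it; the furniture and walls round the work are solid. World frame = base frame: x ahead of the robot, y to its left, z up, the work surface at z = 0. Lengths are in m, angles in rad, forces in N, time in s.
With the tool pointing down it reaches from about 0.25 to 0.725 m from the base axis. Payload 4 kg.
Tool frame: the origin (TCP) lies midway between the tips of the shut fingers; the grasp point (between the pads) lies 19 mm behind it; z points along the fingers, y is the line along which they close (so a half turn about z gives the same grasp; the last joint's range is limited). The gripper opens to 85 mm and grips with 20 to 120 N. Pads are 22 mm wide; open, the fingers measure 114 mm over their backs; the gripper's body (76 mm by 85 mm) begins 54 mm behind the grasp point. The pads swing forward as they close: fully open they stand 13 mm farther back than shut.
Start: joints at [-1.314, 0.241, 0.005, 1.335, 0, 1.571], TCP at [0.127, -0.484, 0.231] pointing down, gripper open.
Joint ranges: [-2.72, 2.72], [-1.05, 1.87], [-1.09, 1.28], [-1.99, 2.15], [-1.42, 1.44], [-3.14, 3.14]. Speed limits (rad/s): [2.79, 2.79, 3.14, 3.14, 3.14, 3.14].

### API

Orientations are given as a unit quaternion [x, y, z, w].
In Python, from workcell import get_obs, camera, job_done, silhouettes gives the robot as it stands. The module is installed in compiled form; this text tells all that it offers.
- The arm moves only by the tool drive_tool, never from a script. Its argument "increments" is a list of rows, each a list of 3 entries, a list of its own where there are three numbers: the shift along the world's x, y, z in mm, then the turn, a rotation vector about the world's x, y, z in degrees, then the opening, from 0 (shut) to 1 (fully open). A call has 1 to 8 rows; each row shifts and turns the commanded pose from where the row before left it; what a row does not reach is not made up. A row lasts 1/12 s, in which the tool goes at most 41.7 mm and 7.16 degrees, less where a joint would pass 70% of its speed; a pose out of reach is approached as far as the arm can. A call is refused whole if a number of a shift passes 41.7 or a number of a turn 7.16, either way. A call with a gripper value outside its range is refused whole. The fingers move at their own pace and stop on an object; the grip force is fixed at half the most. Time passes only in rows, so rows that do not move let the fingers close. It gives the time, the measured TCP pose, the force, the opening and the grip force at its end, in the units of the state.
- get_obs(): the state, without advancing time (a new reading comes with each control period).
- camera(name): name is "scene" or "top"; returns a dict with "image" (384x512x3 uint8, red, green, blue), "K" (3x3 intrinsics, pixels), "view" (4x4, takes a point from world to camera coordinates). Camera axes: x right, y down, z forward; pixel columns grow to the right and rows downward; lengths in m; the calibration is good to about 2 mm. A picture is of the moment at which its call begins. There is no depth.
- job_done(): hands the job in; it is judged then, once.
Trained networks look in a picture, given as the dict that the camera call returned (one of the last four; its "shot" number tells which), for a name from the list of things; names that differ only in an ending like _2 or _b are one class to them, and where a whole thing is asked for, a point or a joint stands for the part that bears it (a point fixed in the world has none). Each returns a list of dicts, best first, with "conf" (0 to 1); they miss things now and then, are a little off and sometimes report something else, mostly with a low value. They report only what shows in the picture. A call takes as long as a camera call. They do not tell look-alikes from the thing itself.
- silhouettes(query, picture): "region" (384x512 bool, what is visible of it) and "bbox" ([left, top, right, bottom] in pixels, round what is visible of it).
The state is a dict: "clock": time; "joint_pos": joint angles; "joint_vel": joint speeds; "tau": joint torques, N m; "eef_pos": TCP position; "tool_rot": TCP orientation; "ft_force": force on the tool from outside, world axes, zero at the start; "ft_torque": the same for the moment, N m; "grip_width": finger opening in m; "grasp_force": force on a finger pad.
Only numpy, scipy, OpenCV 4.12 (cv2) and the standard library are available. Lean on these libraries where they do the work, as an engineer would, in place of code of your own. Each camera call takes 0.05 s, during which the arm holds its last target. There are 200 camera calls.

### The job

Finish the dry firebrick wall in the steel hearth so that its joints are staggered: first lay the full block in the second course, close up against the half block already standing there and straddling the joint below; then close the gap left at the other end with the half block from the carton; then lay the long flat-topped cap on top, centred on the wall so that it bridges both joints. Each block goes in line with the wall, flat, with the groove in its underside fully down over the tongue below it. Firebrick is brittle, so set the blocks down gently rather than dropping them, and leave the other things on the table where they are.

Things in the scene. Friction and masses are not known exactly. Their poses are not given: they have to be found in the camera images.
- hearth: Dark steel hearth tray, fixed, with a pale insulation board in front of the wall (top 21 mm above the table). Origin on the table under the middle of the wall; y along the wall, x across it (+x away from the robot), z up. Tray: x -94 to +48, y +-154 mm, rim 23 mm high. Bottom course, fixed: two 134 mm blocks end to end, x +-28, y +-135 mm, flat top at z 53 mm with a tongue along its middle.
- lower_joint (a point): On the hearth: the joint between the two bottom blocks, at the middle of the wall, on their flat top (z 53 mm), where the undersides of the second-course blocks come to lie. The full block belongs here, its centre 1 to 5 mm to the hearth's -y side of this point.
- end_plate (a point): On the hearth: inner face of the upright steel end plate at the +y end of the wall, the left end seen from the robot (hearth y +141 mm), at z 53 mm. The plate is 50 mm wide in x and rises to z 96 mm; a like one stands at y -141 mm. With the full block laid, a gap of about 76 mm is left up to this plate for the half block.
- cap_seat (a point): On the hearth: middle of the wall at z 95 mm, the flat top of the finished second course (its tongues stand 5 mm higher). The centre of the cap's underside belongs here.
- end_half: Used half block, slightly darker, loose, already seated in the second course at the -y (right) end of the wall, 1 to 2 mm from that end plate: its centre at about hearth y -106 mm, its inner end 33 mm nearer the middle. 66 x 56 x 42 mm, shaped and framed like half_block.
- full_block: Pale firebrick, 134 mm long (its y), 56 mm deep (x), 42 mm high (z), about 0.3 kg, lying flat on the table, tongue up. Origin: centre of the underside. On top a half-round tongue along y, 17 mm wide, 5 mm proud; in the underside a through groove along y, 22 mm wide, 6.5 mm deep: about 2 mm side play over a tongue. Same either way round.
- half_block: Pale half firebrick, 66 mm long (its y), 56 mm deep (x), 42 mm high, about 0.16 kg, same tongue, groove and origin. It lies in the carton, its y along the carton's, 4 mm off the long walls, so there only its two ends can be gripped (66 mm apart). In the gap of the wall no fingers fit at its ends: hold it over its 56 mm depth there, i.e. put it down in the open and take it again.
- cap_block: Long pale firebrick cap, 200 mm long (its y), 56 mm deep (x), 36 mm high (z), about 0.4 kg, smooth flat top without tongue, the same groove along y in the underside. Origin: centre of the underside. Lies flat on the table, groove down.
- carton: Open cardboard carton, fixed, 182 mm long (its y), 70 mm wide (x); walls 3 mm thick, 42 mm high, floor 3 mm; inside 176 x 64 mm. Flaps hang off its short ends. Origin: centre of the underside.
- can_red: Bystander: small paint can, 62 mm across, 90 mm high, standing; origin under its centre.
- can_blue: Bystander: small paint can, 66 mm across, 100 mm high, standing; origin under its centre.
- tape_measure: Bystander: yellow tape measure, 34 x 105 x 68 mm, standing; origin under its centre.
- wrench: Bystander: spanner lying flat, 33 x 170 x 9 mm; origin under the centre.
Not all that is in view belongs to the job. Leave any pink or turquoise look-alike of the half_block alone.

How it is judged:
By the outcome, as a careful person would: the job done as asked, in the order asked, and still so for the second after the job is handed in, with the robot touching nothing.
It also fails if it takes over 72 s, if anything falls off the work surface, if the arm or the gripper's body presses on something with over 40 N, if the wrist force passes 120 N, or if a joint passes its speed limit or range.

## Working session

There is one attempt and no reset: what is moved stays moved. The work goes in short steps, Python scripts to look and compute and a tool call to move; the robot and the scene stay as the last step left them, time stands still between calls to the robot, and variables do not carry over. Pictures are saved under pics/ and viewed, at most 12 in all, crops included, and the job is handed in when it is done.

Besides the shell and the picture viewer there is one more tool, called after "Emit:" as name(argument=value, ...) on one line, values as JSON. drive_tool: Moves the arm, as the interface text tells. Its arguments: {"type":"object","properties":{"increments":{"type":"array"}},"required":["increments"]}

```bash
mkdir -p pics
cat > h.py <<'E'
import numpy as np, cv2
from workcell import *
def save(c,n,crop=None,s=1):
    im=c["image"][:,:,::-1]
    if crop: im=im[crop[1]:crop[3],crop[0]:crop[2]]
    cv2.imwrite("pics/"+n,cv2.resize(im,None,fx=s,fy=s,interpolation=cv2.INTER_CUBIC))
def proj(c,P):
    P=np.atleast_2d(P);V=c["view"];q=P@V[:3,:3].T+V[:3,3];q=q@c["K"].T
    return q[:,:2]/q[:,2:]
def back(c,uv,z):
    V=c["view"];R=V[:3,:3];o=-R.T@V[:3,3]
    uv=np.atleast_2d(uv).astype(float)
    d=np.c_[uv,np.ones(len(uv))]@np.linalg.inv(c["K"]).T@R
    return o+d*((z-o[2])/d[:,2:])
E
python3 - <<'E'
from h import *
o=get_obs();print(o["clock"],o["eef_pos"],o["tool_rot"],o["grip_width"])
a=camera("scene");b=camera("top")
both=np.hstack([a["image"],b["image"]])
save(a,"s0.png",s=1.5);save(b,"t0.png",s=1.5)
for c,n in((a,"scene"),(b,"top")):
    V=c["view"];print(n,"cam at",-V[:3,:3].T@V[:3,3],"K",c["K"][0,0],"fwd",V[2,:3])
    for q in("hearth","end_half","full_block","half_block","cap_block","carton","can_red","can_blue","tape_measure","wrench"):
        for d in silhouettes(q,c)[:4]:
            r=d["region"].astype(np.uint8);x=cv2.minAreaRect(cv2.findNonZero(r))
            print(n,q,round(d["conf"],2),d["bbox"],r.sum(),np.round(x[0]),np.round(x[1]),round(x[2]))
E
```

```text
0.0 [ 0.12684622 -0.48299545  0.23040584] [ 9.91766946e-01  1.28051685e-01 -1.25838324e-04 -1.03711590e-03] 0.08536344012334224
scene cam at [0.13867565 0.58933757 0.80309959] K 367.0458776357903 fwd [ 0.46072779 -0.54158982 -0.70314321]
scene hearth 0.82 [201.9, 170.6, 304.8, 245.9] 3736 [251. 199.] [53. 99.] 46
scene end_half 0.6 [259.5, 151.5, 286.4, 176.3] 537 [272. 165.] [23. 28.] 45
scene full_block 0.8 [339.7, 160.2, 369.6, 200.3] 776 [353. 178.] [22. 40.] 34
scene half_block 0.78 [140.8, 268.8, 181.8, 297.9] 951 [159. 285.] [35. 30.] 9
scene half_block 0.71 [217.1, 271.6, 255.9, 307.9] 812 [236. 287.] [33. 26.] 52
scene half_block 0.58 [117.6, 233.0, 153.0, 267.0] 706 [136. 250.] [31. 26.] 45
scene cap_block 0.68 [270.0, 210.1, 332.8, 266.8] 1608 [301. 237.] [25. 72.] 49
scene cap_block 0.15 [202.6, 153.0, 305.1, 244.6] 3773 [254. 198.] [ 52. 104.] 47
scene carton 0.66 [200.2, 255.1, 278.3, 328.1] 1987 [237. 290.] [86. 36.] 53
scene can_red 0.64 [296.7, 128.1, 320.4, 160.2] 520 [308. 142.] [18. 31.] 7
scene can_red 0.24 [275.1, 114.3, 292.2, 152.1] 608 [282. 132.] [19. 34.] 3
[... 791 characters left out ...]
0.] [24. 26.] 11
top half_block 0.56 [116.3, 132.8, 142.1, 159.8] 600 [130. 146.] [26. 23.] 90
top cap_block 0.98 [211.5, 236.3, 283.5, 259.6] 1547 [248. 248.] [74. 22.] 2
top carton 0.72 [138.1, 202.4, 182.1, 285.9] 1751 [160. 242.] [29. 84.] 12
top carton 0.43 [276.4, 153.9, 307.1, 179.0] 572 [293. 166.] [23. 26.] 90
top can_red 0.73 [346.7, 150.3, 381.5, 181.1] 588 [361. 165.] [22. 32.] 53
top can_blue 0.86 [339.1, 118.0, 368.2, 150.0] 703 [351. 132.] [24. 34.] 45
top can_blue 0.6 [210.5, 238.6, 283.3, 259.2] 1557 [248. 247.] [73. 23.] 1
top tape_measure 0.57 [149.8, 154.8, 166.3, 190.8] 470 [156. 172.] [35. 15.] 90
top wrench 0.65 [335.5, 184.6, 391.4, 200.5] 364 [363. 193.] [10. 56.] 86
```

View pics/t0.png

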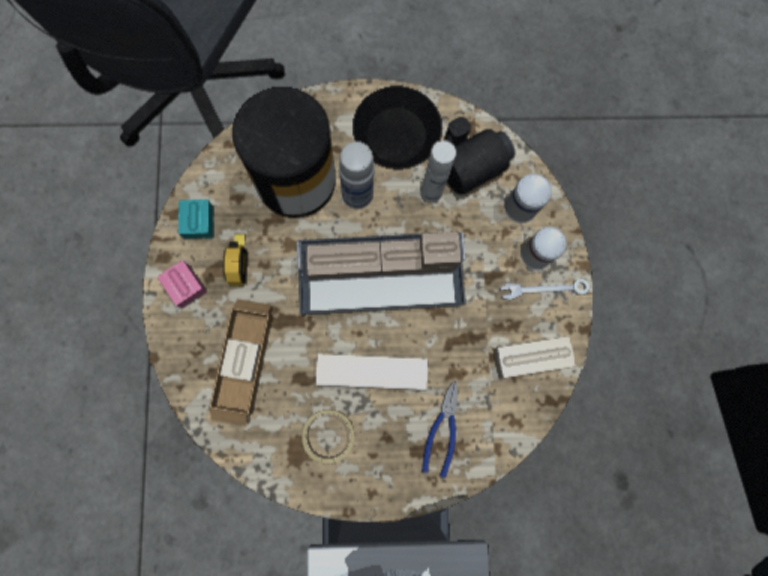

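View pics/s0.png

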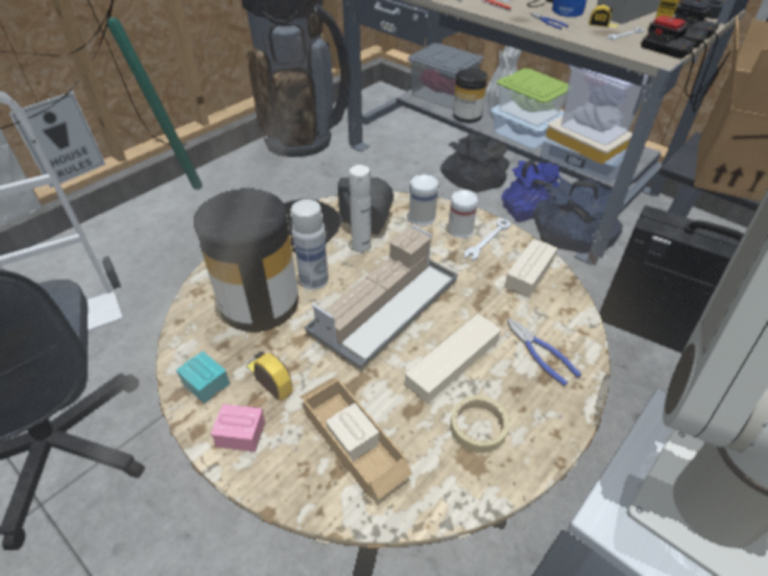

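The top view (1.5x pixels) shows the hearth at (381,273), the end_half at (441,248), the full block at (535,356), the cap at (372,372) and the carton at (240,360). There are three half-block candidates:
- pale, in the carton, at (240,360)
- pink, at (181,284)
- turquoise, at (195,218)

The pale one in the carton is the one meant. The other two are the look-alikes.

Next I'll fit poses.

```bash
cat > fit.py <<'E'
from h import *
from scipy.optimize import minimize
def box(x0,x1,y0,y1,z0,z1): return np.array([[x,y,z] for x in(x0,x1) for y in(y0,y1) for z in(z0,z1)])/1000.
def blk(L,h,tongue=True):
    p=[box(-28,28,-L/2,L/2,0,h)]
    if tongue:p.append(box(-5,5,-L/2,L/2,h,h+5))
    return [np.vstack(p)]
HE=[box(-94,48,-154,154,0,23),box(-28,28,-135,135,0,58),box(-25,25,-145,-141,0,96),box(-25,25,141,145,0,96)]
M={"full_block":blk(134,42),"half_block":blk(66,42),"end_half":blk(66,42),"cap_block":blk(200,36,False),"hearth":HE,"carton":[box(-35,35,-91,91,0,42)]}
def place(P,q,z0=0):
    c,s=np.cos(q[2]),np.sin(q[2])
    return P@np.array([[c,s,0],[-s,c,0],[0,0,1]])+[q[0],q[1],z0]
S=4
def mask(c,parts,q,z0=0):
    m=np.zeros((384*S,512*S),np.uint8)
    for P in parts:
        uv=(proj(c,place(P,q,z0))+.5)*S-.5
        h=cv2.convexHull(np.round(uv*16).astype(np.int32))
        cv2.fillConvexPoly(m,h,1,shift=4)
    return cv2.resize(m.astype(np.float32),(512,384),interpolation=cv2.INTER_AREA)
def fit(cs,regs,parts,q0,z0=0,ign=None):
    def f(v):
        q=[q0[0]+v[0]/1e3,q0[1]+v[1]/1e3,q0[2]+v[2]/100];e=0
        for i,(c,r) in enumerate(zip(cs,regs)):
            d=np.abs(mask(c,parts,q,z0)-r)
            if ign is not None:d=d*ign[i]
            e+=d.sum()/r.sum()
        return e/len(cs)
    best=None
    for s in(15,4):
        v0=best.x if best is not None else np.zeros(3)
        best=minimize(f,v0,method="Nelder-Mead",options=dict(initial_simplex=v0+np.vstack([np.zeros(3),s*np.eye(3)]),xatol=.05,fatol=1e-5))
    v=best.x
    return np.array([q0[0]+v[0]/1e3,q0[1]+v[1]/1e3,q0[2]+v[2]/100]),best.fun
E
cat > m1.py <<'E'
from fit import *
import pickle
a=camera("scene");b=camera("top");R={}
pickle.dump((a,b),open("pic0.pkl","wb"))
def reg(q,c,near):
    ds=[d for d in silhouettes(q,c)]
    uv=proj(c,near)[0]
    ds=[d for d in ds if abs(np.array([d["bbox"][0]+d["bbox"][2],d["bbox"][1]+d["bbox"][3]])/2-uv).max()<20]
    return ds[0]["region"].astype(np.float32)
init={"full_block":((355,237),.05,.1),"cap_block":((248,248),.04,0),"carton":((160,241),.04,-.2),"half_block":((160,239),.05,-.2),"end_half":((294,165),.1,0.05),"hearth":((255,182),.02,.05)}
for n,(uv,z,yaw) in init.items():
    p=back(b,uv,z)[0]
    if n=="hearth": p[0]+=.02
    z0={"end_half":.053,"half_block":.003}.get(n,0)
    try: rs=[reg(n,c,p) for c in(a,b)]
    except IndexError: print(n,"missing");continue
    ign=None
    if n=="hearth":
        eh=R["end_half"];ign=[1-(mask(c,M["end_half"],eh,.053)>0) for c in(a,b)]
    if n=="half_block":
        # only what is visible above carton: ignore parts outside the top face
        pass
    for lab,cs,r,g in(("both",[a,b],rs,ign),("scene",[a],rs[:1],ign and ign[:1]),("top",[b],rs[1:],ign and ign[1:])):
        q,e=fit(cs,r,M[n],[p[0],p[1],yaw],z0,g)
        print(n,lab,np.round(q[:2]*1e3,1),round(np.degrees(q[2]),2),round(e,3))
        if lab=="both":R[n]=q
pickle.dump(R,open("R.pkl","wb"))
# overlay
for c,nm in((a,"s"),(b,"t")):
    im=cv2.resize(c["image"],None,fx=3,fy=3,interpolation=cv2.INTER_CUBIC)
    for n,q in R.items():
        for P in M[n]:
            uv=(proj(c,place(P,q,{"end_half":.053,"half_block":.003}.get(n,0)))+.5)*3-.5
            cv2.polylines(im,[cv2.convexHull(np.round(uv).astype(np.int32))],True,(255,0,0),1)
    im=im[400:1000,350:1150] if nm=="s" else im[420:880,400:1200]
    cv2.imwrite(f"pics/ov_{nm}.png",im[:,:,::-1])
E
python3 m1.py
```

```text
full_block both [ 472.4 -260.4] 8.53 0.115
full_block scene [ 474.2 -260.6] 8.33 0.117
full_block top [ 471.  -259.5] 8.53 0.083
cap_block both [452.1  39.3] -3.67 0.056
cap_block scene [453.5  40.7] -3.4 0.035
cap_block top [451.1  39. ] -3.61 0.044
carton both [532.5 238.5] -28.76 1.357
carton scene [441.3 244.5] 37.09 1.136
carton top [537.5 234.8] -18.44 1.26
half_block both [478.1 272.7] -3.92 0.343
half_block scene [480.3 274.9] -30.95 0.291
half_block top [477.5 275.6] 0.78 0.307
end_half both [664.4 -88.5] 1.46 0.126
end_half scene [666.4 -89. ] 8.37 0.171
end_half top [663.8 -88.3] -1.26 0.045
hearth both [661.4  18.3] 2.22 0.059
hearth scene [665.9  14.5] 2.48 0.076
hearth top [660.8  18.9] 2.56 0.025
```

```bash
sed -i 's/("carton":((160,241),.04,)-.2/\1/; s/(160,241),.04,-.2/(160,241),.04,1.36/; s/(160,239),.05,-.2/(160,239),.05,1.36/' m1.py; python3 m1.py | grep -E "carton|half_b|hearth|end_h"
```

```text
carton both [535.5 237.4] -26.89 1.447
carton scene [443.  241.8] 36.97 1.282
carton top [532.7 236.4] -30.41 1.278
half_block both [479.6 274.8] -30.98 0.296
half_block scene [480.8 274.4] -30.89 0.275
half_block top [477.6 275. ] 0.71 0.277
end_half both [664.  -88.3] 3.29 0.084
end_half scene [664.5 -87.5] 4.58 0.097
end_half top [663.5 -87.9] -0.24 0.058
hearth both [661.4  18. ] 2.41 0.075
hearth scene [667.2  14.4] 2.53 0.096
hearth top [660.9  18.5] 2.36 0.034sed: -e expression #1, char 36: invalid reference \1 on 's' command's RHS
```

View pics/ov_t.png

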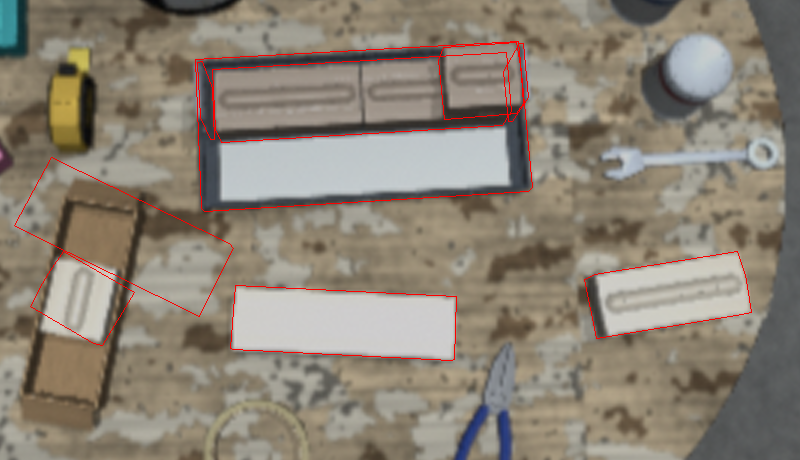

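The overlay lines up well on the hearth, the end_half (480,85 in the crop), the full block and the cap. The half block's start yaw was wrong, so I'll redo that fit and check the free space behind the wall.

```bash
cat > m2.py <<'E'
from fit import *
import pickle
R=pickle.load(open("R.pkl","rb"))
a=camera("scene");b=camera("top")
def reg(q,c,uv):
    ds=silhouettes(q,c)
    for d in ds:
        if abs(np.array([d["bbox"][0]+d["bbox"][2],d["bbox"][1]+d["bbox"][3]])/2-uv).max()<9: return d["region"].astype(np.float32)
p=back(b,(160,240),.045)[0]
top=[box(-28,28,-33,33,42,42)]
rs=[reg("half_block",a,(236,290)),reg("half_block",b,(160,240))]
rc=[reg("carton",a,(239,291)),reg("carton",b,(160,243))]
full=lambda r:r
un=[np.maximum(x,y) for x,y in zip(rc,rs)]
for lab,i in(("both",[0,1]),("scene",[0]),("top",[1])):
    cs=[(a,b)[j] for j in i]
    q,e=fit(cs,[rs[j] for j in i],M["half_block"] if 0 else top,[p[0],p[1],1.36],.003)
    print("half",lab,np.round(q[:2]*1e3,1),round(np.degrees(q[2]),2),round(e,3))
    if lab=="both":R["half_block"]=q
    q,e=fit(cs,[un[j] for j in i],M["carton"],[p[0],p[1],1.36])
    print("carton",lab,np.round(q[:2]*1e3,1),round(np.degrees(q[2]),2),round(e,3))
    if lab=="both":R["carton"]=q
# white threshold for the half top in top image
pickle.dump(R,open("R.pkl","wb"))
print("cans behind base(scene px/1.5)",back(a,[(209,189),(240,166),(197,180)],0).round(3).tolist())
im=cv2.resize(b["image"],None,fx=6,fy=6,interpolation=cv2.INTER_CUBIC)
for n in("carton","half_block"):
  for P in (M[n] if n=="carton" else top):
    uv=(proj(b,place(P,R[n],.003 if n!="carton" else 0))+.5)*6-.5
    cv2.polylines(im,[cv2.convexHull(np.round(uv).astype(np.int32))],True,(255,0,0),1)
cv2.imwrite("pics/cart.png",im[1150:1740,560:1160,::-1])
E
python3 m2.py
```

```text
half both [476.6 273.8] 78.35 0.21
carton both [477.5 275.8] 78.99 0.147
half scene [473.  280.5] 75.95 0.187
carton scene [479.  276.7] 79.31 0.101
half top [476.2 271.5] 78.9 0.07
carton top [474.8 274.6] 79.23 0.167
cans behind base(scene px/1.5) [[0.792, 0.069, 0.0], [0.796, -0.075, 0.0], [0.851, 0.067, 0.0]]
```

View pics/cart.png

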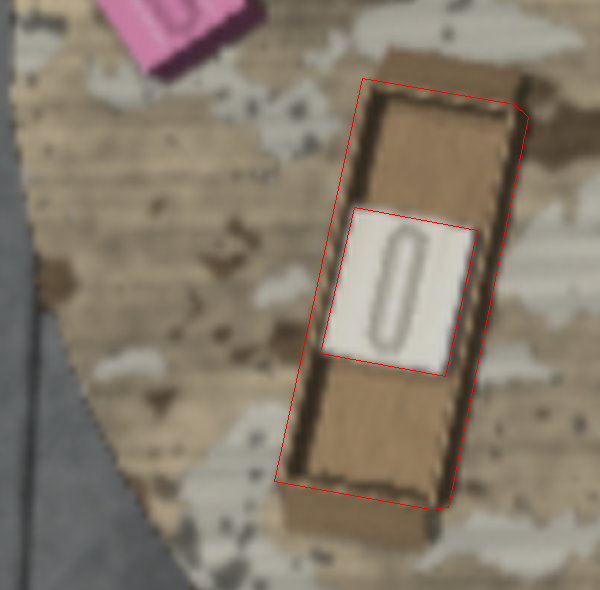

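The crop confirms the pale half block in the carton, with its top face spanning (320–478, 207–376). Now I'll go for the full block.

Emit:
drive_tool(increments=[[[28, 18, 0], [0, 0, 7], 1], [[28, 18, 0], [0, 0, 7], 1], [[28, 18, 0], [0, 0, 7], 1], [[28, 18, 0], [0, 0, 7], 1], [[28, 18, 0], [0, 0, 7], 1], [[28, 18, 0], [0, 0, 7], 1], [[28, 18, 0], [0, 0, 7], 1], [[28, 18, 0], [0, 0, 7], 1]])

```text
clock: 3.47
eef_pos: [0.3522, -0.3386, 0.2315]
tool_rot: [0.814, 0.581, 0.0, 0.0]
ft_force: [0.5, -0.2, -0.0]
grip_width: 0.0851
grasp_force: 0.0
```

Emit:
drive_tool(increments=[[[28, 18, 0], [0, 0, 7], 1], [[28, 18, -20], [0, 0, 7], 1], [[28, 18, -20], [0, 0, 7], 1], [[28, 18, -20], [0, 0, 7], 1], [[9, 7, -20], [0, 0, 0], 1], [[0, 0, -20], [0, 0, 0], 1], [[0, 0, -20], [0, 0, 0], 1], [[0, 0, 0], [0, 0, 0], 1]])

```text
clock: 4.13
eef_pos: [0.4696, -0.2586, 0.107]
tool_rot: [0.651, 0.759, -0.001, -0.004]
ft_force: [-1.3, 1.4, -0.6]
grip_width: 0.0851
grasp_force: 0.0
```

Emit:
drive_tool(increments=[[[2, -1, -30], [0, 0, 0], 1], [[0, 0, -30], [0, 0, 0], 1], [[0, 0, -30], [0, 0, 0], 1], [[0, 0, -12], [0, 0, 0], 1], [[0, 0, 0], [0, 0, 0], 0.4], [[0, 0, 0], [0, 0, 0], 0.4], [[0, 0, 0], [0, 0, 0], 0.4], [[0, 0, 0], [0, 0, 0], 0.4]])

```text
clock: 4.8
eef_pos: [0.4754, -0.2625, 0.0113]
tool_rot: [0.651, 0.759, 0.0, 0.002]
ft_force: [-0.9, 0.2, -3.1]
grip_width: 0.055
grasp_force: 65.9
```

Emit:
drive_tool(increments=[[[0, 0, 12], [0, 0, 0], 0.4], [[0, 0, 35], [0, 0, 0], 0.4], [[0, 0, 40], [0, 0, 0], 0.4], [[10, 15, 38], [0, 0, -1], 0.4], [[17, 25, 38], [0, 0, -1], 0.4], [[17, 25, 0], [0, 0, -1], 0.4], [[17, 25, 0], [0, 0, -1], 0.4], [[17, 25, 0], [0, 0, -1], 0.4]])

```text
clock: 5.47
eef_pos: [0.5508, -0.1496, 0.1692]
tool_rot: [0.684, 0.729, 0.001, 0.002]
ft_force: [-0.5, -0.5, -3.6]
grip_width: 0.0548
grasp_force: 66.1
```

Emit:
drive_tool(increments=[[[17, 25, 0], [0, 0, -1], 0.4], [[17, 25, 0], [0, 0, 0], 0.4], [[17, 25, 0], [0, 0, 0], 0.4], [[17, 25, 0], [0, 0, 0], 0.4], [[17, 25, 0], [0, 0, 0], 0.4], [[17, 25, -15], [0, 0, 0], 0.4], [[6, 10, -15], [0, 0, 0], 0.4], [[0, 0, -10], [0, 0, 0], 0.4]])

```text
clock: 6.13
eef_pos: [0.6584, 0.013, 0.1254]
tool_rot: [0.689, 0.725, 0.0, -0.0]
ft_force: [-0.2, -0.1, -3.2]
grip_width: 0.0551
grasp_force: 66.0
```

Emit:
drive_tool(increments=[[[0, 0, 0], [0, 0, 0], 0.4], [[0, 0, 0], [0, 0, 0], 0.4]])

```text
clock: 6.3
eef_pos: [0.6561, 0.0089, 0.1257]
tool_rot: [0.69, 0.723, -0.001, -0.001]
ft_force: [-0.6, -1.2, -3.0]
grip_width: 0.0554
grasp_force: 65.9
```

```bash
cat > look.py <<'E'
from fit import *
import pickle,sys
R=pickle.load(open("R.pkl","rb"))
def ov(c,items,name,crop,s=4):
    """items: (parts,pose,z0)"""
    im=cv2.resize(c["image"],None,fx=s,fy=s,interpolation=cv2.INTER_CUBIC)
    for k,(parts,q,z0) in enumerate(items):
        for P in parts:
            uv=(proj(c,place(P,q,z0))+.5)*s-.5
            cv2.polylines(im,[cv2.convexHull(np.round(uv).astype(np.int32))],True,[(255,0,0),(0,255,0),(0,0,255)][k%3],1)
    x0,y0,x1,y1=[int(v*s) for v in crop]
    cv2.imwrite("pics/"+name,im[y0:y1,x0:x1,::-1])
E
python3 - <<'E'
from look import *
o=get_obs();print(o["clock"],o["eef_pos"].round(4) if hasattr(o["eef_pos"],'round') else o["eef_pos"],o["tool_rot"],o["joint_pos"])
b=camera("top");a=camera("scene");pickle.dump((a,b),open("p1.pkl","wb"))
e=np.array(o["eef_pos"]);z=e[2]-.0113
t=o["tool_rot"];yaw=2*np.arctan2(t[1],t[0])-np.pi/2;print("yaw",np.degrees(yaw))
q=[e[0]-2.5e-3*np.sin(yaw),e[1]+2.5e-3*np.cos(yaw),yaw]
it=[(M["hearth"],R["hearth"],0),(M["full_block"],q,z)]
ov(b,it,"h_t.png",(190,130,320,220),3);ov(a,it,"h_s.png",(180,110,320,260),3)
i1=cv2.imread("pics/h_t.png");i2=cv2.imread("pics/h_s.png")
H=max(i1.shape[0],i2.shape[0]);pad=lambda i:np.vstack([i,np.zeros((H-i.shape[0],i.shape[1],3),np.uint8)])
cv2.imwrite("pics/h.png",np.hstack([pad(i1),pad(i2)])[:600,:800])
E
```

```text
6.3 [0.6561 0.0089 0.1257] [ 0.69037803  0.72344713 -0.00127246 -0.00089439] [ 1.38731683e-02  6.10839455e-01  2.94514085e-01  1.25753012e+00
 -5.63799428e-04  1.53789927e+00]
yaw 2.6797860302098293
```

View pics/h.png

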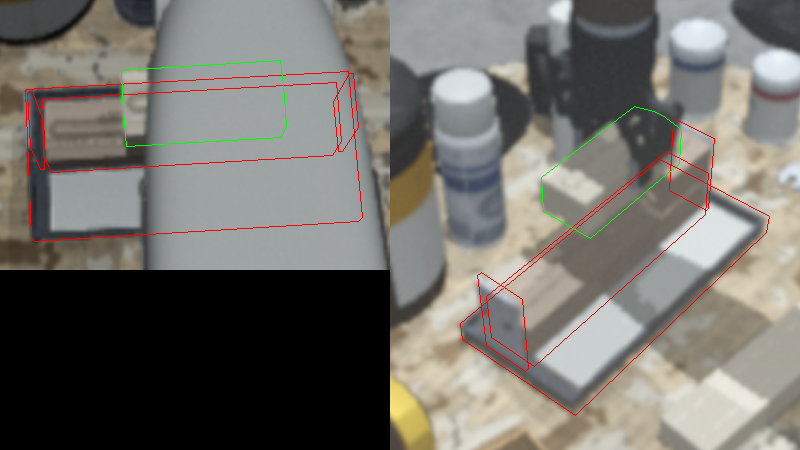

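Scene view: the held block (540–680, 110–237) hovers over the wall with its left end showing. I'll refine with an edge-based fit of the hearth in the clean pictures and of the held block, whose pose from the arm tells the camera bias.

```bash
cat > edge.py <<'E'
from fit import *
import pickle
def seg(a,b,n=60): return np.array(a)+(np.array(b)-np.array(a))*np.linspace(.03,.97,n)[:,None]
def grads(c):
    g=cv2.GaussianBlur(cv2.cvtColor(c["image"],cv2.COLOR_RGB2GRAY).astype(np.float32),(0,0),.8)
    return cv2.Sobel(g,cv2.CV_32F,1,0),cv2.Sobel(g,cv2.CV_32F,0,1)
def score(c,G,segs,q,z0):
    s=0
    for A,B in segs:
        uv=proj(c,place(seg(A,B)/1000.,q,z0)).astype(np.float32)
        t=uv[-1]-uv[0];t/=np.linalg.norm(t)
        gx,gy=[cv2.remap(g,uv[:,:1],uv[:,1:],cv2.INTER_CUBIC)[:,0] for g in G]
        v=np.abs(-t[1]*gx+t[0]*gy)
        s+=np.minimum(v,120).mean()*np.linalg.norm(np.subtract(A,B))
    return s
def efit(c,segs,q0,z0=0,yaw=True,rng=6):
    G=grads(c);best=(-1,)
    for dy in (np.radians(np.arange(-2,2.1,.5)) if yaw else [0]):
        for dx in np.arange(-rng,rng+.1,1.):
            for d in np.arange(-rng,rng+.1,1.):
                q=[q0[0]+dx/1e3,q0[1]+d/1e3,q0[2]+dy];s=score(c,G,segs,q,z0)
                if s>best[0]:best=(s,q)
    f=lambda v:-score(c,G,segs,[best[1][0]+v[0]/1e3,best[1][1]+v[1]/1e3,best[1][2]+(v[2]/100 if yaw else 0)],z0)
    n=3 if yaw else 2
    r=minimize(f,np.zeros(n),method="Nelder-Mead",options=dict(initial_simplex=np.vstack([np.zeros(n),.7*np.eye(n)])))
    v=np.r_[r.x,0][:3]
    return np.array([best[1][0]+v[0]/1e3,best[1][1]+v[1]/1e3,best[1][2]+v[2]/100]),-r.fun
def rect(x0,x1,y0,y1,z): return [((x0,y0,z),(x1,y0,z)),((x1,y0,z),(x1,y1,z)),((x1,y1,z),(x0,y1,z)),((x0,y1,z),(x0,y0,z))]
def box_edges(L,h): # visible from -x,+y and above
    return rect(-28,28,-L/2,L/2,h)+[((-28,L/2,0),(-28,L/2,h)),((-28,-L/2,0),(-28,L/2,0)),((-28,L/2,0),(28,L/2,0)),((28,L/2,0),(28,L/2,h))]
tray=rect(-94,48,-154,154,23)
front=[((-28,-135,53),(-28,135,53)),((-28,135,53),(28,135,53))]
E
cat > m3.py <<'E'
from edge import *
R=pickle.load(open("R.pkl","rb"));a,b=pickle.load(open("pic0.pkl","rb"));a1,b1=pickle.load(open("p1.pkl","rb"))
def pr(n,r): print(n,(r[0][:2]*1e3).round(1),np.degrees(r[0][2]).round(2),round(r[1]))
h=R["hearth"]
for n,c in(("s",a),("t",b)):
    pr(n+" hearth all",efit(c,tray+front,h)); pr(n+" tray",efit(c,tray,h)); pr(n+" front",efit(c,front[:1]+front[1:],h))
    pr(n+" cap",efit(c,(box_edges(200,36) if n=="s" else rect(-28,28,-100,100,36)),R["cap_block"]))
    pr(n+" full",efit(c,(box_edges(134,42) if n=="s" else rect(-28,28,-67,67,42)),R["full_block"]))
    pr(n+" endhalf",efit(c,rect(-28,28,-33,33,42),[.664,-.088,h[2]],.053))
yaw=np.radians(2.5);q=[.656,.0115,yaw]
E=box_edges(134,42)
pr("held s",efit(a1,E,q,.1144,False))
L=[((-28,30,42),(-28,67,42)),((-28,67,42),(28,67,42)),((28,67,42),(28,50,42))]
pr("held t",efit(b1,L,q,.1144,False))
E
python3 m3.py
```

```text
s hearth all [660.9  19.9] 1.71 98803
s tray [661.9  20.1] 2.04 69904
s front [661.6  11.1] 0.29 32360
s cap [452.3  41.1] -3.51 82417
s full [ 471.9 -255. ] 8.64 68622
s endhalf [667.8 -83.4] 1.83 17856
t hearth all [662.6  16.1] 1.81 129165
t tray [662.6  16. ] 1.84 96842
t front [662.3  18.4] 4.34 37784
t cap [451.3  39.2] -3.48 61437
t full [ 470.3 -258.6] 8.58 43609
t endhalf [662.8 -87.2] 3.07 23602
held s [658.9  10.3] 2.5 38520
held t [655.   12.8] 2.5 9381
```

Emit:
drive_tool(increments=[[[3, 6, 0], [0, 0, -0.5], 0.4], [[3, 6, 0], [0, 0, 0], 0.4], [[0, 0, -12], [0, 0, 0], 0.4], [[0, 0, -12], [0, 0, 0], 0.4], [[0, 0, -12], [0, 0, 0], 0.4], [[0, 0, -8], [0, 0, 0], 0.4], [[0, 0, 0], [0, 0, 0], 0.4], [[0, 0, 0], [0, 0, 0], 0.4]])

```text
clock: 7.07
eef_pos: [0.6634, 0.0218, 0.0825]
tool_rot: [0.693, 0.721, -0.0, -0.0]
ft_force: [0.4, 0.1, -2.8]
grip_width: 0.0552
grasp_force: 66.1
```

Run:
```python
from look import *
from edge import *
o=get_obs();print(o["clock"],o["eef_pos"],o["ft_force"])
b=camera("top");a=camera("scene");pickle.dump((a,b),open("p2.pkl","wb"))
e=np.array(o["eef_pos"]);z=e[2]-.0113
t=o["tool_rot"];yaw=2*np.arctan2(t[1],t[0])-np.pi/2;print("yaw",np.degrees(yaw))
q=np.array([e[0],e[1]+.003,yaw])
L=[((-28,30,42),(-28,67,42)),((-28,67,42),(28,67,42)),((28,67,42),(28,50,42))]
for n,c,E in(("s",a,box_edges(134,42)),("t",b,L)):
    r=efit(c,E,q,z,False);print(n,(r[0][:2]*1e3).round(1),r[1])
h=[.6625,.0175,np.radians(2)]
it=[(M["hearth"],h,0),(M["full_block"],q,z)]
ov(a,it,"h2.png",(190,125,315,245),5)
im=cv2.imread("pics/h2.png");raw=cv2.resize(a["image"][125:245,190:315,::-1],None,fx=3.2,fy=3.2,interpolation=cv2.INTER_CUBIC)
rt=cv2.resize(b["image"][140:220,190:320,::-1],None,fx=3,fy=3,interpolation=cv2.INTER_CUBIC)
C=np.zeros((600,800,3),np.uint8);C[:raw.shape[0],:raw.shape[1]]=raw;C[:rt.shape[0],405:405+rt.shape[1]]=rt
cv2.imwrite("pics/c2.png",C[:400])
```

```text
7.0667 [0.66340705 0.02182952 0.08247948] [ 0.42332567  0.09896756 -2.78957344]
yaw 2.2116817427167255
s [665.5  24.3] 37007.14596557617
t [662.4  26.1] 9487.990871429443
```

View pics/c2.png

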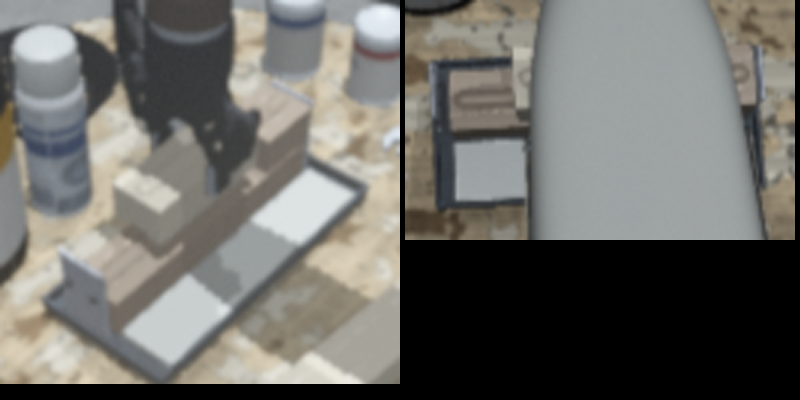

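```bash
cat > m4.py <<'E'
from edge import *
a0,b0=pickle.load(open("pic0.pkl","rb"));a2,b2=pickle.load(open("p2.pkl","rb"))
def one(c,segs,q,z0,ax,rng=8):
    G=grads(c);d=np.arange(-rng,rng+.01,.1);y=np.radians(q[2])
    u=np.array([np.cos(y),np.sin(y)]) if ax==0 else np.array([-np.sin(y),np.cos(y)])
    s=np.array([score(c,G,segs,[*(np.array(q[:2])/1e3+u*k/1e3),y],z0) for k in d])
    pk=[i for i in range(1,len(d)-1) if s[i]>=s[i-1] and s[i]>s[i+1]]
    pk=sorted(pk,key=lambda i:-s[i])[:3]
    L=sum(np.linalg.norm(np.subtract(A,B)) for A,B in segs)
    return [(round(d[i],1),round(s[i]/L)) for i in pk]
q=(662,17.5,2.1)
Y={"trayL":((-94,154,23),(20,154,23)),"trayR":((-94,-154,23),(40,-154,23)),"wallL":((-26,135,53),(26,135,53)),"joint":((-26,0,53),(-9,0,53)),"jointface":((-28,0,22),(-28,0,52)),"plateLtop":((-25,141,96),(25,141,96)),
 "ehInner":((-26,-73,95),(26,-73,95)),"wallLbot":((-28,135,25),(-28,135,52)),"ehvert":((-28,-73,55),(-28,-73,94))}
X={"front53":((-28,-70,53),(-28,133,53)),"trayfront":((-94,-150,23),(-94,150,23)),"trayback":((48,0,23),(48,150,23)),"ehfront":((-28,-137,95),(-28,-75,95)),"foot":((-28,-133,21),(-28,133,21)),"back53":((28,-70,53),(28,133,53))}
for n,s in Y.items(): print("y",n,"S",one(a0,[s],q,0,1),"T",one(b0,[s],q,0,1))
for n,s in X.items(): print("x",n,"S",one(a0,[s],q,0,0),"T",one(b0,[s],q,0,0))
print("held rel TCP (663.4,21.8)")
h=(663.4,21.8,2.2);z=.0825-.0113
for n,ax,s in(("endtop",1,((-26,67,42),(26,67,42))),("endvert",1,((-28,67,3),(-28,67,40))),("endbot",1,((-26,67,0),(26,67,0))),("fronttop",0,((-28,35,42),(-28,65,42))),("frontbot",0,((-28,20,0),(-28,65,0))),("back",0,((28,50,42),(28,66,42))),("backv",0,((28,67,3),(28,67,40))),("frontv",0,((-28,67,3),(-28,67,40)))):
    print(n,"S",one(a2,[s],h,z,ax),"T",one(b2,[s],h,z,ax))
E
python3 m4.py
```

```text
y trayL S [(np.float64(2.4), 73)] T [(np.float64(-0.7), 118), (np.float64(3.2), 94), (np.float64(-7.0), 50)]
y trayR S [(np.float64(6.6), 83), (np.float64(1.3), 83), (np.float64(1.1), 83)] T [(np.float64(-1.8), 116), (np.float64(3.4), 113)]
y wallL S [(np.float64(-6.6), 90), (np.float64(-6.1), 90), (np.float64(5.0), 41)] T [(np.float64(2.2), 120)]
y joint S [(np.float64(-1.1), 55)] T [(np.float64(-2.5), 108), (np.float64(3.9), 99)]
y jointface S [(np.float64(7.9), 51), (np.float64(-0.4), 40), (np.float64(-0.1), 40)] T [(np.float64(4.0), 73), (np.float64(-2.5), 34)]
y plateLtop S [(np.float64(-4.0), 13), (np.float64(-3.7), 13)] T [(np.float64(2.9), 120), (np.float64(3.3), 120)]
y ehInner S [(np.float64(0.7), 119), (np.float64(0.3), 119), (np.float64(0.9), 119)] T [(np.float64(1.0), 120), (np.float64(1.4), 120), (np.float64(6.4), 95)]
y wallLbot S [(np.float64(3.4), 11)] T [(np.float64(0.7), 91), (np.float64(0.5), 91), (np.float64(-7.6), 60)]
y ehvert S [(np.float64(2.8), 12), (np.float64(2.5), 12)] T [(np.float64(5.8), 120)]
x front53 S [(np.float64(0.8), 120)] T [(np.float64(1.7), 12
[... 887 characters left out ...]
fronttop S [(np.float64(1.6), 92), (np.float64(1.8), 92), (np.float64(1.4), 92)] T [(np.float64(-0.0), 38), (np.float64(0.2), 38)]
frontbot S [(np.float64(3.3), 60), (np.float64(-4.9), 20), (np.float64(-5.1), 20)] T [(np.float64(-7.7), 15), (np.float64(-1.1), 13)]
back S [(np.float64(2.2), 97), (np.float64(2.0), 97)] T [(np.float64(-2.0), 77), (np.float64(7.5), 11), (np.float64(7.3), 11)]
backv S [(np.float64(3.0), 92), (np.float64(3.2), 92), (np.float64(3.6), 92)] T [(np.float64(-3.9), 115), (np.float64(-3.5), 115), (np.float64(-4.3), 115)]
frontv S [(np.float64(0.7), 18), (np.float64(0.5), 18), (np.float64(0.2), 17)] T [(np.float64(-3.5), 92), (np.float64(-3.8), 92), (np.float64(2.9), 44)]
```

Emit:
drive_tool(increments=[[[0, -4, 0], [0, 0, 0], 0.4], [[0, -4, 0], [0, 0, 0], 0.4], [[0, -4, 0], [0, 0, 0], 0.4], [[0, 0, 0], [0, 0, 0], 0.4], [[0, 0, -4], [0, 0, 0], 0.4], [[0, 0, -4], [0, 0, 0], 0.4], [[0, 0, -3], [0, 0, 0], 0.4], [[0, 0, 0], [0, 0, 0], 0.4]])

```text
clock: 7.83
eef_pos: [0.6625, 0.0098, 0.0701]
tool_rot: [0.693, 0.721, -0.001, -0.001]
ft_force: [-0.5, -0.5, -3.4]
grip_width: 0.0547
grasp_force: 66.1
```

Emit:
drive_tool(increments=[[[0, 0, -2], [0, 0, 0], 0.4], [[0, 0, -1], [0, 0, 0], 0.4], [[0, 0, -1], [0, 0, 0], 0.4], [[0, 0, 0], [0, 0, 0], 0.4]])

```text
clock: 8.17
eef_pos: [0.6634, 0.0098, 0.0673]
tool_rot: [0.693, 0.721, -0.0, -0.0]
ft_force: [0.4, -0.1, -3.4]
grip_width: 0.0547
grasp_force: 66.1
```

Emit:
drive_tool(increments=[[[0, 0, -1], [0, 0, 0], 0.4], [[0, 0, -1], [0, 0, 0], 0.4], [[0, 0, -1], [0, 0, 0], 0.4], [[0, 0, 0], [0, 0, 0], 0.4]])

```text
clock: 8.5
eef_pos: [0.6633, 0.0097, 0.0643]
tool_rot: [0.693, 0.721, -0.0, -0.0]
ft_force: [0.1, 0.6, -3.0]
grip_width: 0.0551
grasp_force: 66.1
```

Emit:
drive_tool(increments=[[[0, 0, -0.7], [0, 0, 0], 0.4], [[0, 0, -0.7], [0, 0, 0], 0.4], [[0, 0, 0], [0, 0, 0], 0.4]])

```text
clock: 8.75
eef_pos: [0.6634, 0.0097, 0.0642]
tool_rot: [0.693, 0.721, 0.0, 0.0]
ft_force: [-2.3, 0.2, 3.7]
grip_width: 0.0552
grasp_force: 66.8
```

Contact came at the expected seating height. Before letting go I'll check y.

```bash
sed -n '/^def one/,/^    return/p' m4.py > one.py
cat > m5.py <<'E'
from edge import *
exec(open("one.py").read())
b=camera("top");a=camera("scene");pickle.dump((a,b),open("p3.pkl","wb"))
q=(662.8,18.2,2.1)
for n,ax,s in(("fullend y",1,((-26,63.5,95),(26,63.5,95))),("fullend bot",1,((-26,63.5,53),(26,63.5,53))),("eh inner",1,((-26,-73,95),(26,-73,95))),("plate",1,((-25,141,96),(25,141,96))),("fullfront x",0,((-28,25,95),(-28,62,95))),("ehfront x",0,((-28,-137,95),(-28,-80,95))),("back",0,((28,45,95),(28,62,95)))):
    print(n,"S",[tuple(map(float,k)) for k in one(a,[s],q,0,ax)],"T",[tuple(map(float,k)) for k in one(b,[s],q,0,ax)])
E
python3 m5.py
```

```text
fullend y S [(4.1, 120.0)] T [(-1.0, 113.0), (5.2, 21.0), (5.5, 21.0)]
fullend bot S [(0.5, 99.0)] T [(-0.4, 102.0), (6.2, 21.0), (6.0, 20.0)]
eh inner S [] T [(5.1, 1.0), (-7.4, 1.0), (-7.9, 1.0)]
plate S [(-4.7, 13.0), (-4.5, 13.0), (-4.2, 13.0)] T [(2.3, 119.0)]
fullfront x S [(1.2, 90.0), (1.0, 90.0)] T [(-0.3, 65.0), (-0.5, 65.0), (-0.7, 65.0)]
ehfront x S [(0.5, 113.0)] T [(0.7, 3.0), (5.2, 2.0), (4.4, 2.0)]
back S [(1.3, 68.0)] T [(-1.5, 109.0), (5.8, 53.0)]
```

Emit:
drive_tool(increments=[[[0, 0, 0], [0, 0, 0], 0.7], [[0, 0, 0], [0, 0, 0], 0.8], [[0, 0, 0], [0, 0, 0], 0.9], [[0, 0, 0], [0, 0, 0], 0.9], [[0, 0, 20], [0, 0, 0], 0.9], [[0, 0, 30], [0, 0, 0], 0.9], [[0, 0, 40], [0, 0, 0], 1], [[0, 0, 20], [0, 0, 0], 1]])

```text
clock: 9.52
eef_pos: [0.6652, 0.0097, 0.1776]
tool_rot: [0.693, 0.721, 0.002, 0.002]
ft_force: [1.0, 0.3, 2.2]
grip_width: 0.0857
grasp_force: 0.0
```

Emit:
drive_tool(increments=[[[-22, 30, 0], [0, 0, -2], 1], [[-22, 31, 0], [0, 0, -2], 1], [[-23, 33, 0], [0, 0, -2], 1], [[-23, 33, 0], [0, 0, -2], 1], [[-23, 33, 0], [0, 0, -2], 1], [[-24, 35, 0], [0, 0, -2], 1], [[-24, 35, 0], [0, 0, -1], 1], [[-24, 34, 0], [0, 0, 0], 1]])

```text
clock: 10.18
eef_pos: [0.4783, 0.2739, 0.1733]
tool_rot: [0.771, 0.637, 0.0, 0.0]
ft_force: [-0.5, 0.9, 0.2]
grip_width: 0.0856
grasp_force: 0.0
```

Emit:
drive_tool(increments=[[[0, 0, 0], [0, 0, 0], 1], [[0, 0, 0], [0, 0, 0], 1]])

```text
clock: 10.35
eef_pos: [0.4781, 0.2746, 0.1733]
tool_rot: [0.769, 0.639, 0.0, 0.0]
ft_force: [0.3, -1.1, -0.7]
grip_width: 0.0853
grasp_force: 0.0
```

```bash
python3 m5.py
python3 - <<'E'
from edge import *
exec(open("one.py").read())
a,b=pickle.load(open("p3.pkl","rb"))
o=get_obs();t=o["tool_rot"];print(o["clock"],o["eef_pos"],"yaw",np.degrees(2*np.arctan2(t[1],t[0])))
q=(662.8,18.2,2.1)
for n,ax,s in(("full right end",1,((-26,-70.5,95),(26,-70.5,95))),("jointR",1,((-28,-71.5,60),(-28,-71.5,94)))):
    print(n,"S",one(a,[s],q,0,ax),"T",one(b,[s],q,0,ax))
i1=cv2.resize(b["image"][140:215,195:315,::-1],None,fx=5,fy=5,interpolation=cv2.INTER_CUBIC)
cv2.imwrite("pics/c3.png",i1)
E
```

```text
fullend y S [(-2.6, 33.0), (-3.1, 33.0), (-2.9, 33.0)] T [(-0.3, 120.0)]
fullend bot S [] T [(-1.4, 112.0), (-1.2, 112.0), (-0.7, 111.0)]
eh inner S [(4.3, 110.0), (-6.8, 10.0)] T [(2.3, 120.0), (-3.8, 71.0)]
plate S [] T [(2.3, 119.0)]
fullfront x S [(-4.0, 45.0), (-4.2, 45.0), (-3.8, 45.0)] T [(2.7, 120.0), (-7.6, 20.0)]
ehfront x S [(0.9, 113.0), (0.7, 113.0), (1.2, 113.0)] T [(0.7, 120.0)]
back S [(7.6, 10.0), (7.4, 10.0), (7.2, 10.0)] T [(-1.5, 109.0), (5.8, 54.0)]
10.45 [0.47969936 0.27239979 0.17321162] yaw 79.23763854138336
full right end S [(np.float64(1.8), 110)] T [(np.float64(-0.2), 120), (np.float64(-6.3), 71)]
jointR S [(np.float64(3.4), 81)] T [(np.float64(-0.1), 111)]
```

View pics/c3.png

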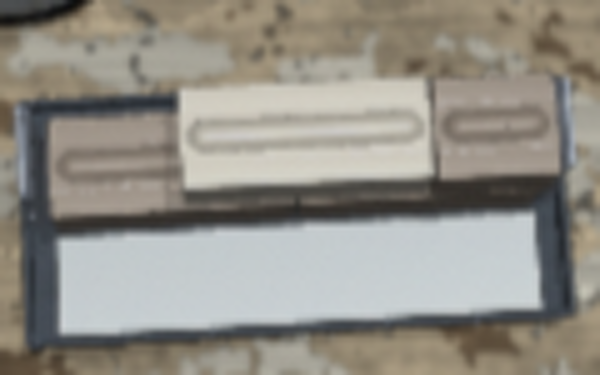

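The crop shows the full block (181–433) tight against the end_half (436 on), over the joint (~300) and in line with it. Fits put its centre about 3.7 mm to the −y side. Next is the half block, which I'll grip by its ends in the carton.

Emit:
drive_tool(increments=[[[-2, 0, -35], [0, 0, -0.5], 1], [[0, 0, -35], [0, 0, 0], 1], [[0, 0, -35], [0, 0, 0], 1], [[0, 0, -25], [0, 0, 0], 1], [[0, 0, -20], [0, 0, 0], 1], [[0, 0, -12], [0, 0, 0], 1], [[0, 0, -6], [0, 0, 0], 1], [[0, 0, 0], [0, 0, 0], 1]])

```text
clock: 11.12
eef_pos: [0.4773, 0.2705, 0.0035]
tool_rot: [0.774, 0.633, -0.002, -0.0]
ft_force: [-1.0, 1.0, 0.1]
grip_width: 0.0851
grasp_force: 0.0
```

Emit:
drive_tool(increments=[[[0, 0, 0], [0, 0, 0], 0.7], [[0, 0, 0], [0, 0, 0], 0.6], [[0, 0, 0], [0, 0, 0], 0.5], [[0, 0, 0], [0, 0, 0], 0.5], [[0, 0, 0], [0, 0, 0], 0.5]])

```text
clock: 11.53
eef_pos: [0.4786, 0.2728, 0.0065]
tool_rot: [0.773, 0.634, 0.001, 0.001]
ft_force: [1.4, -1.0, 4.8]
grip_width: 0.0651
grasp_force: 67.9
```

Emit:
drive_tool(increments=[[[0, 0, 8], [0, 0, 0], 0.5], [[0, 0, 25], [0, 0, 0], 0.5], [[0, 0, 35], [0, 0, 0], 0.5], [[0, 0, 35], [0, 0, 0], 0.5], [[0, -25, 20], [0, 0, -6.4], 0.5], [[0, -38, 0], [0, 0, -6.4], 0.5], [[0, -38, 0], [0, 0, -6.4], 0.5], [[0, -38, 0], [0, 0, -6.4], 0.5]])

```text
clock: 12.2
eef_pos: [0.477, 0.1326, 0.1291]
tool_rot: [0.895, 0.446, 0.001, 0.0]
ft_force: [0.7, 0.4, -2.5]
grip_width: 0.0653
grasp_force: 67.4
```

Emit:
drive_tool(increments=[[[-2, -38, 0], [0, 0, -6.4], 0.5], [[-2, -38, 0], [0, 0, -6.4], 0.5], [[-2, -38, 0], [0, 0, -6.4], 0.5], [[-2, -38, 0], [0, 0, -6.4], 0.5], [[-2, -38, 0], [0, 0, -6.4], 0.5], [[-2, -38, 0], [0, 0, -6.4], 0.5], [[-2, -38, 0], [0, 0, -6.4], 0.5], [[-2, -38, 0], [0, 0, -6.4], 0.5]])

```text
clock: 12.87
eef_pos: [0.4605, -0.172, 0.1285]
tool_rot: [1.0, 0.014, -0.0, -0.0]
ft_force: [1.1, 0.2, -1.9]
grip_width: 0.0651
grasp_force: 67.4
```

Emit:
drive_tool(increments=[[[0, -35, -20], [0, 0, 0], 0.5], [[0, -30, -30], [0, 0, 0], 0.5], [[0, -10, -30], [0, 0, 0], 0.5], [[0, 0, -20], [0, 0, 0], 0.5], [[0, 0, -10], [0, 0, 0], 0.5], [[0, 0, -4], [0, 0, 0], 0.5], [[0, 0, 0], [0, 0, 0], 0.5]])

```text
clock: 13.45
eef_pos: [0.4609, -0.2442, 0.0143]
tool_rot: [1.0, 0.017, -0.001, -0.001]
ft_force: [0.4, 0.3, -0.8]
grip_width: 0.0651
grasp_force: 67.5
```

Emit:
drive_tool(increments=[[[0, 0, -4], [0, 0, 0], 0.5], [[0, 0, -3], [0, 0, 0], 0.5], [[0, 0, -2], [0, 0, 0], 0.5], [[0, 0, -1], [0, 0, 0], 0.5], [[0, 0, 0], [0, 0, 0], 0.5]])

```text
clock: 13.87
eef_pos: [0.4616, -0.2449, 0.005]
tool_rot: [1.0, 0.017, 0.0, 0.0]
ft_force: [-1.3, 0.7, -2.5]
grip_width: 0.0655
grasp_force: 67.5
```

Emit:
drive_tool(increments=[[[0, 0, -1], [0, 0, 0], 0.5], [[0, 0, -0.7], [0, 0, 0], 0.5], [[0, 0, 0], [0, 0, 0], 0.5]])

```text
clock: 14.12
eef_pos: [0.4616, -0.2451, 0.0035]
tool_rot: [1.0, 0.017, 0.0, 0.0]
ft_force: [-2.2, 0.6, 2.0]
grip_width: 0.0653
grasp_force: 67.6
```

Emit:
drive_tool(increments=[[[0, 0, 0], [0, 0, 0], 0.8], [[0, 0, 0], [0, 0, 0], 1], [[0, 0, 0], [0, 0, 0], 1], [[0, 0, 20], [0, 0, 0], 1], [[0, 0, 35], [0, 0, 0], 1], [[0, 0, 20], [0, 0, 6], 1], [[0, 0, 0], [0, 0, 7], 1], [[0, 0, 0], [0, 0, 7], 1]])

```text
clock: 14.78
eef_pos: [0.4629, -0.2459, 0.0801]
tool_rot: [0.981, 0.193, 0.002, 0.001]
ft_force: [0.3, 0.4, -0.4]
grip_width: 0.0858
grasp_force: 0.0
```

Emit:
drive_tool(increments=[[[0, 0, 0], [0, 0, 7], 1], [[0, 0, 0], [0, 0, 7], 1], [[0, 0, 0], [0, 0, 7], 1], [[0, 0, 0], [0, 0, 7], 1], [[0, 0, 0], [0, 0, 7], 1], [[0, 0, 0], [0, 0, 7], 1], [[0, 0, 0], [0, 0, 7], 1], [[0, 0, 0], [0, 0, 7], 1]])

```text
clock: 15.45
eef_pos: [0.4614, -0.2451, 0.0779]
tool_rot: [0.776, 0.631, -0.0, 0.0]
ft_force: [1.6, -0.8, 0.2]
grip_width: 0.0854
grasp_force: 0.0
```

Emit:
drive_tool(increments=[[[0, 0, -10], [0, 0, 7], 1], [[0, 0, -10], [0, 0, 7], 1], [[0, 0, 0], [0, 0, 0], 1], [[0, 0, 0], [0, 0, 0], 1]])

```text
clock: 15.78
eef_pos: [0.4608, -0.2448, 0.0575]
tool_rot: [0.696, 0.718, -0.0, -0.001]
ft_force: [0.2, 0.5, 0.7]
grip_width: 0.0854
grasp_force: 0.0
```

Run:
```python
from edge import *
o=get_obs();t=o["tool_rot"];print(o["clock"],o["eef_pos"],"yaw",np.degrees(2*np.arctan2(t[1],t[0])),o["ft_force"])
a=camera("scene");b=camera("top")
for n,c,E in(("s",a,box_edges(66,42)),("t",b,rect(-28,28,-33,33,42))):
    r=efit(c,E,[.4625,-.245,np.radians(2)],0,False);print(n,(r[0][:2]*1e3).round(1),r[1])
```

```text
15.7833 [ 0.4607856  -0.24477551  0.05752644] yaw 91.73034929842046 [0.17517335 0.51822502 0.70025768]
s [ 465.8 -245.2] 19689.859046936035
t [ 464.7 -247.2] 13738.184379577637
```

Emit:
drive_tool(increments=[[[3, 0, -20], [0, 0, 0], 1], [[0, 0, -20], [0, 0, 0], 1], [[0, 0, -8], [0, 0, 0], 1], [[0, 0, 0], [0, 0, 0], 0.8], [[0, 0, 0], [0, 0, 0], 0.4], [[0, 0, 0], [0, 0, 0], 0.4], [[0, 0, 0], [0, 0, 0], 0.4], [[0, 0, 0], [0, 0, 0], 0.4]])

```text
clock: 16.55
eef_pos: [0.4652, -0.2455, 0.0112]
tool_rot: [0.695, 0.719, 0.0, 0.001]
ft_force: [-0.3, -0.1, 1.6]
grip_width: 0.0553
grasp_force: 65.2
```

Emit:
drive_tool(increments=[[[0, 0, 12], [0, 0, 0.2], 0.4], [[0, 0, 35], [0, 0, 0], 0.4], [[0, 0, 40], [0, 0, 0], 0.4], [[10, 20, 40], [0, 0, 0], 0.4], [[20, 37, 22], [0, 0, 0], 0.4], [[20, 37, 0], [0, 0, 0], 0.4], [[20, 37, 0], [0, 0, 0], 0.4], [[20, 37, 0], [0, 0, 0], 0.4]])

```text
clock: 17.22
eef_pos: [0.5513, -0.0831, 0.154]
tool_rot: [0.694, 0.72, 0.001, 0.001]
ft_force: [0.5, 0.3, -2.8]
grip_width: 0.055
grasp_force: 64.9
```

Emit:
drive_tool(increments=[[[20, 37, 0], [0, 0, 0], 0.4], [[20, 37, 0], [0, 0, 0], 0.4], [[20, 37, 0], [0, 0, 0], 0.4], [[20, 37, 0], [0, 0, 0], 0.4], [[20, 37, -10], [0, 0, 0], 0.4], [[5, 11, -14], [0, 0, 0], 0.4], [[0, 0, -18], [0, 0, 0], 0.4], [[0, 0, 0], [0, 0, 0], 0.4]])

```text
clock: 17.88
eef_pos: [0.652, 0.1103, 0.1069]
tool_rot: [0.693, 0.721, -0.002, -0.002]
ft_force: [-0.6, -0.2, -2.7]
grip_width: 0.0555
grasp_force: 64.7
```

Emit:
drive_tool(increments=[[[0, 0, 0], [0, 0, 0], 0.4]])

```text
clock: 17.97
eef_pos: [0.6526, 0.1087, 0.1097]
tool_rot: [0.694, 0.72, -0.002, -0.001]
ft_force: [1.1, 0.0, -2.4]
grip_width: 0.0551
grasp_force: 64.7
```

Run:
```python
from edge import *
exec(open("one.py").read())
o=get_obs();t=o["tool_rot"];print(o["clock"],o["eef_pos"],"yaw",np.degrees(2*np.arctan2(t[1],t[0])),o["ft_force"])
a=camera("scene");b=camera("top");pickle.dump((a,b),open("p4.pkl","wb"))
e=np.array(o["eef_pos"])*1e3;q=(e[0],e[1],2.1);z=(e[2]-11)/1e3
for n,ax,s in(("endL",1,((-26,33,42),(26,33,42))),("endR",1,((-26,-33,42),(26,-33,42))),("front",0,((-28,-32,42),(-28,32,42))),("back",0,((28,-32,42),(28,32,42)))):
    print(n,"S",[tuple(map(float,k)) for k in one(a,[s],q,z,ax)],"T",[tuple(map(float,k)) for k in one(b,[s],q,z,ax)])
q=(662.8,18.2,2.1)
for n,ax,s in(("fullend y",1,((-26,63.3,95),(26,63.3,95))),("plate",1,((-25,141,96),(25,141,96)))):
    print(n,"S",[tuple(map(float,k)) for k in one(a,[s],q,0,ax)],"T",[tuple(map(float,k)) for k in one(b,[s],q,0,ax)])
i1=cv2.resize(b["image"][135:215,190:315,::-1],None,fx=3,fy=3,interpolation=cv2.INTER_CUBIC)
i2=cv2.resize(a["image"][130:250,190:315,::-1],None,fx=3,fy=3,interpolation=cv2.INTER_CUBIC)
C=np.zeros((360,750,3),np.uint8);C[:240,:375]=i1;C[:,375:]=i2
cv2.imwrite("pics/c4.png",C)
```

```text
17.9667 [0.65259216 0.10868742 0.1097266 ] yaw 92.12696842616208 [ 1.10231584  0.01806487 -2.43292357]
endL S [(3.6, 14.0), (3.3, 14.0)] T [(7.1, 1.0), (-4.3, 1.0), (-4.5, 1.0)]
endR S [(7.6, 53.0), (7.3, 53.0), (-2.6, 7.0)] T [(2.3, 1.0), (2.5, 1.0), (-0.7, 1.0)]
front S [(0.5, 11.0), (0.3, 11.0), (3.2, 11.0)] T [(4.2, 1.0), (7.4, 1.0), (-1.9, 1.0)]
back S [(-0.2, 71.0), (-0.6, 71.0), (3.4, 66.0)] T [(-3.3, 1.0), (-3.9, 1.0), (-4.1, 1.0)]
fullend y S [(-5.9, 57.0), (-6.3, 57.0), (-5.5, 56.0)] T [(5.2, 1.0), (5.0, 1.0), (-1.8, 1.0)]
plate S [(3.4, 80.0), (7.9, 41.0)] T [(1.5, 2.0), (-6.8, 1.0)]
```

View pics/c4.png

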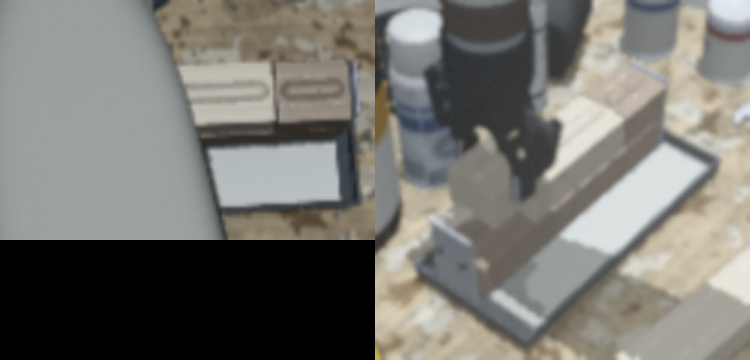

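The scene view shows the half block held above the gap, still about 9 mm short towards the plate. I'll shift it and lower.

Emit:
drive_tool(increments=[[[4, 5, 0], [0, 0, 0], 0.4], [[3, 4.5, 0], [0, 0, 0], 0.4], [[0, 0, 0], [0, 0, 0], 0.4], [[0, 0, 0], [0, 0, 0], 0.4]])

```text
clock: 18.4
eef_pos: [0.6615, 0.1185, 0.1117]
tool_rot: [0.694, 0.72, 0.0, 0.0]
ft_force: [0.1, -0.8, -1.6]
grip_width: 0.055
grasp_force: 64.7
```

Emit:
drive_tool(increments=[[[-1.5, 0, -8], [0, 0, 0], 0.4], [[0, 0, -10], [0, 0, 0], 0.4], [[0, 0, -10], [0, 0, 0], 0.4], [[0, 0, -6], [0, 0, 0], 0.4], [[0, 0, -5], [0, 0, 0], 0.4], [[0, 0, -3], [0, 0, 0], 0.4], [[0, 0, 0], [0, 0, 0], 0.4], [[0, 0, 0], [0, 0, 0], 0.4]])

```text
clock: 19.07
eef_pos: [0.6595, 0.1184, 0.0689]
tool_rot: [0.694, 0.72, -0.0, -0.0]
ft_force: [0.2, 0.3, -0.6]
grip_width: 0.0553
grasp_force: 64.8
```

Emit:
drive_tool(increments=[[[0, 0, -1.2], [0, 0, 0], 0.4], [[0, 0, -1.2], [0, 0, 0], 0.4], [[0, 0, -1], [0, 0, 0], 0.4], [[0, 0, 0], [0, 0, 0], 0.4]])

```text
clock: 19.4
eef_pos: [0.6595, 0.1184, 0.0657]
tool_rot: [0.694, 0.72, 0.0, 0.0]
ft_force: [-0.2, 0.2, -2.3]
grip_width: 0.055
grasp_force: 64.8
```

Emit:
drive_tool(increments=[[[0, 0, -0.8], [0, 0, 0], 0.4], [[0, 0, -0.7], [0, 0, 0], 0.4], [[0, 0, -0.7], [0, 0, 0], 0.4], [[0, 0, 0], [0, 0, 0], 0.4]])

```text
clock: 19.73
eef_pos: [0.6596, 0.1184, 0.0642]
tool_rot: [0.694, 0.72, 0.0, 0.0]
ft_force: [-1.2, -0.1, 3.5]
grip_width: 0.055
grasp_force: 65.1
```

Emit:
drive_tool(increments=[[[0, 0, 0], [0, 0, 0], 0.7], [[0, 0, 0], [0, 0, 0], 0.8], [[0, 0, 0], [0, 0, 0], 0.9], [[0, 0, 0], [0, 0, 0], 0.9], [[0, 0, 20], [0, 0, 0], 0.9], [[0, 0, 30], [0, 0, 0], 0.9], [[0, 0, 35], [0, 0, 0], 1], [[0, 0, 20], [0, 0, 0], 1]])

```text
clock: 20.4
eef_pos: [0.6607, 0.1186, 0.1722]
tool_rot: [0.694, 0.72, 0.002, 0.001]
ft_force: [0.8, -0.1, 0.5]
grip_width: 0.0854
grasp_force: 0.0
```

Emit:
drive_tool(increments=[[[-35, -13, 0], [0, 0, -1], 1], [[-35, -13, 0], [0, 0, -1], 1], [[-35, -13, 0], [0, 0, -1], 1], [[-35, -13, 0], [0, 0, -1], 1], [[-35, -13, 0], [0, 0, -1], 1], [[-33, -13, 0], [0, 0, -0.6], 1], [[0, 0, 0], [0, 0, 0], 1], [[0, 0, 0], [0, 0, 0], 1]])

```text
clock: 21.07
eef_pos: [0.4496, 0.0398, 0.1686]
tool_rot: [0.729, 0.685, -0.0, -0.0]
ft_force: [0.7, -0.2, 0.2]
grip_width: 0.0851
grasp_force: 0.0
```

Run:
```python
from edge import *
o=get_obs();t=o["tool_rot"];print(o["clock"],o["eef_pos"],"yaw",np.degrees(2*np.arctan2(t[1],t[0])),o["ft_force"])
a=camera("scene");pickle.dump(a,open("p5.pkl","wb"))
i2=cv2.resize(a["image"][120:260,180:320,::-1],None,fx=4,fy=4,interpolation=cv2.INTER_CUBIC)
cv2.imwrite("pics/c5.png",i2)
```

```text
21.0667 [0.44960726 0.03980366 0.16862921] yaw 86.45651516112177 [ 0.7112577  -0.21501522  0.23057208]
```

View pics/c5.png

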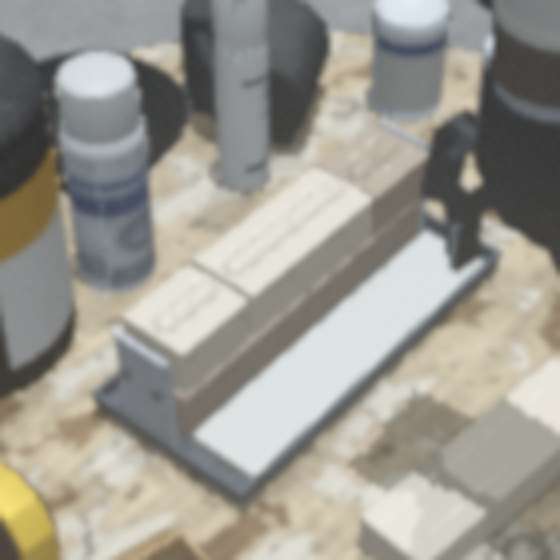

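The scene view shows the half block (125–245, 265–350) and the full block (200–370, 170–290) seated, level and in line. Next is the cap.

Emit:
drive_tool(increments=[[[2, 0, -38], [0, 0, 0], 1], [[0, 0, -38], [0, 0, 0], 1], [[0, 0, -38], [0, 0, 0], 1], [[0, 0, -25], [0, 0, 0], 1], [[0, 0, -14], [0, 0, 0], 1], [[0, 0, -8], [0, 0, 0], 1], [[0, 0, 0], [0, 0, 0], 1], [[0, 0, 0], [0, 0, 0], 0.8]])

```text
clock: 21.78
eef_pos: [0.4549, 0.0407, 0.0076]
tool_rot: [0.728, 0.685, 0.0, 0.0]
ft_force: [0.6, -0.8, 0.9]
grip_width: 0.0757
grasp_force: 0.0
```

Emit:
drive_tool(increments=[[[0, 0, 0], [0, 0, 0], 0.4], [[0, 0, 0], [0, 0, 0], 0.4], [[0, 0, 0], [0, 0, 0], 0.4], [[0, 0, 0], [0, 0, 0], 0.4]])

```text
clock: 22.12
eef_pos: [0.455, 0.0406, 0.009]
tool_rot: [0.728, 0.685, 0.001, 0.001]
ft_force: [-0.2, -0.4, 5.9]
grip_width: 0.0552
grasp_force: 66.2
```

Emit:
drive_tool(increments=[[[0, 0, 12], [0, 0, 0], 0.4], [[0, 0, 30], [0, 0, 0], 0.4], [[0, 0, 38], [0, 0, 0], 0.4], [[0, 0, 38], [0, 0, 0], 0.4], [[15, -2, 30], [0, 0, 1], 0.4], [[32, -3, 0], [0, 0, 1], 0.4], [[32, -3, 0], [0, 0, 1], 0.4], [[32, -3, 0], [0, 0, 1], 0.4]])

```text
clock: 22.78
eef_pos: [0.5658, 0.0292, 0.1567]
tool_rot: [0.704, 0.711, 0.001, 0.001]
ft_force: [-0.0, -0.1, -3.2]
grip_width: 0.0548
grasp_force: 65.2
```

Emit:
drive_tool(increments=[[[32, -4, 0], [0, 0, 1], 0.4], [[32, -4, 0], [0, 0, 0.7], 0.4], [[28, -3, 0], [0, 0, 0], 0.4], [[5, 0, -10], [0, 0, 0], 0.4], [[0, 0, -12], [0, 0, 0], 0.4], [[0, 0, 0], [0, 0, 0], 0.4], [[0, 0, 0], [0, 0, 0], 0.4]])

```text
clock: 23.37
eef_pos: [0.6596, 0.0184, 0.1315]
tool_rot: [0.693, 0.721, -0.002, -0.002]
ft_force: [-0.4, -0.3, -3.6]
grip_width: 0.0551
grasp_force: 65.3
```

```bash
cat > m6.py <<'E'
from edge import *
exec(open("one.py").read())
o=get_obs();t=o["tool_rot"];print(o["clock"],o["eef_pos"],"yaw",np.degrees(2*np.arctan2(t[1],t[0])),o["ft_force"])
a=camera("scene");b=camera("top");pickle.dump((a,b),open("p6.pkl","wb"))
e=np.array(o["eef_pos"])*1e3;q=(e[0],e[1],2.1);z=(e[2]-9)/1e3
def p(n,ax,s,q,z): print(n,"S",[tuple(map(float,k)) for k in one(a,[s],q,z,ax)],"T",[tuple(map(float,k)) for k in one(b,[s],q,z,ax)])
for n,ax,s in(("endL",1,((-26,100,36),(26,100,36))),("endR",1,((-26,-100,36),(26,-100,36))),("endLbot",1,((-26,100,0),(26,100,0))),("frontL",0,((-28,45,36),(-28,98,36))),("frontLbot",0,((-28,45,0),(-28,98,0))),("backL",0,((28,60,36),(28,98,36)))):
    p(n,ax,s,q,z)
q=(663.0,18.2,2.1)
for n,ax,s in(("plateL",1,((-25,141,96),(25,141,96))),("plateR",1,((-25,-141,96),(25,-141,96))),("ehfront",0,((-28,-135,95),(-28,-102,95))),("trayL",1,((-94,154,23),(-30,154,23))),("trayR",1,((-94,-154,23),(-30,-154,23))),("ehouter",1,((-26,-139,95),(26,-139,95)))):
    p(n,ax,s,q,0)
i1=cv2.resize(b["image"][135:215,190:315,::-1],None,fx=3,fy=3,interpolation=cv2.INTER_CUBIC)
i2=cv2.resize(a["image"][110:250,190:315,::-1],None,fx=3,fy=3,interpolation=cv2.INTER_CUBIC)
C=np.zeros((420,750,3),np.uint8);C[:240,:375]=i1;C[:,375:]=i2
cv2.imwrite("pics/c6.png",C)
E
python3 m6.py
```

```text
23.3667 [0.65958852 0.01835148 0.13149356] yaw 92.2137791429775 [-0.38319854 -0.2934145  -3.5729668 ]
endL S [(5.0, 120.0)] T [(-2.3, 44.0), (-2.1, 44.0)]
endR S [(-5.0, 118.0), (-4.8, 118.0), (-5.2, 118.0)] T []
endLbot S [(-3.7, 41.0), (-3.9, 41.0)] T [(0.2, 43.0)]
frontL S [(0.8, 118.0), (1.2, 118.0)] T [(0.7, 101.0)]
frontLbot S [(2.9, 7.0), (-5.0, 1.0)] T [(-5.4, 19.0), (-3.5, 18.0), (1.2, 13.0)]
backL S [] T [(-1.3, 89.0), (7.0, 52.0)]
plateL S [(-3.9, 120.0), (4.1, 95.0)] T [(-5.2, 120.0), (2.1, 118.0), (2.5, 118.0)]
plateR S [(6.0, 56.0), (6.2, 56.0), (6.6, 56.0)] T [(-2.9, 109.0), (3.6, 83.0)]
ehfront S [(0.5, 113.0), (0.7, 113.0)] T [(-5.7, 4.0), (-5.5, 4.0)]
trayL S [(1.7, 64.0)] T [(0.8, 120.0)]
trayR S [] T [(1.9, 116.0), (-7.4, 105.0)]
ehouter S [(3.3, 55.0), (3.6, 55.0), (3.8, 55.0)] T [(-5.2, 108.0), (1.4, 82.0), (6.1, 60.0)]
```

View pics/c6.png

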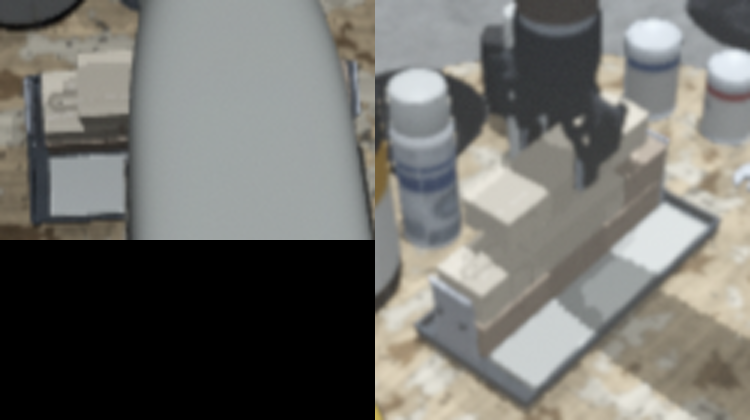

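Scene view: the cap is over the wall, and its left end sits on the half block's side. The offsets needed are about +3.5 mm in x and +1.7 mm in y.

Emit:
drive_tool(increments=[[[1.8, 1, 0], [0, 0, 0], 0.4], [[1.7, 0.7, 0], [0, 0, 0], 0.4], [[0, 0, -6], [0, 0, 0], 0.4], [[0, 0, -6], [0, 0, 0], 0.4], [[0, 0, -4], [0, 0, 0], 0.4], [[0, 0, 0], [0, 0, 0], 0.4], [[0, 0, 0], [0, 0, 0], 0.4]])

```text
clock: 24.05
eef_pos: [0.6643, 0.02, 0.1165]
tool_rot: [0.693, 0.721, -0.001, -0.001]
ft_force: [-0.7, -0.8, -3.1]
grip_width: 0.0551
grasp_force: 65.5
```

Emit:
drive_tool(increments=[[[-0.8, 0, -2], [0, 0, 0], 0.4], [[0, 0, -2], [0, 0, 0], 0.4], [[0, 0, 0], [0, 0, 0], 0.4]])

```text
clock: 24.3
eef_pos: [0.6639, 0.0201, 0.1131]
tool_rot: [0.693, 0.721, -0.0, -0.0]
ft_force: [-0.5, 0.1, -3.0]
grip_width: 0.0551
grasp_force: 65.5
```

```bash
sed -i 's/c6.png/c7.png/' m6.py; python3 m6.py | grep -vE "ehouter|tray"
```

```text
24.3 [0.66394261 0.02005045 0.11305945] yaw 92.21028419510925 [-0.49178764  0.082872   -2.95399824]
endL S [(4.8, 120.0)] T [(-3.0, 45.0), (3.6, 29.0), (3.4, 29.0)]
endR S [(-1.1, 108.0), (-1.3, 108.0), (-7.7, 92.0)] T []
endLbot S [(1.9, 119.0)] T [(-0.7, 42.0), (5.4, 28.0)]
frontL S [(-0.4, 120.0), (-0.2, 120.0), (-0.6, 120.0)] T [(-1.0, 99.0), (-0.5, 99.0)]
frontLbot S [(-0.9, 57.0)] T [(7.7, 99.0), (-6.3, 63.0), (0.4, 54.0)]
backL S [(-0.0, 60.0), (7.0, 43.0), (7.7, 43.0)] T [(-2.4, 95.0)]
plateL S [(-3.9, 120.0), (4.1, 92.0)] T [(-5.1, 120.0), (2.2, 119.0), (2.5, 119.0)]
plateR S [(-2.1, 51.0), (-1.9, 51.0), (-2.3, 51.0)] T [(-3.0, 109.0), (2.8, 102.0)]
ehfront S [(0.5, 112.0), (0.7, 112.0), (7.0, 30.0)] T [(-2.2, 14.0), (4.9, 4.0)]
```

Emit:
drive_tool(increments=[[[-0.6, 0, -1.5], [0, 0, 0], 0.4], [[0, 0, -1.5], [0, 0, 0], 0.4], [[0, 0, -1.5], [0, 0, 0], 0.4], [[0, 0, -1], [0, 0, 0], 0.4], [[0, 0, -1], [0, 0, 0], 0.4], [[0, 0, 0], [0, 0, 0], 0.4]])

```text
clock: 24.9
eef_pos: [0.6634, 0.0201, 0.1065]
tool_rot: [0.693, 0.721, -0.0, -0.0]
ft_force: [-1.1, 0.2, -3.2]
grip_width: 0.0547
grasp_force: 65.5
```

Emit:
drive_tool(increments=[[[0, 0, -0.8], [0, 0, 0], 0.4], [[0, 0, -0.8], [0, 0, 0], 0.4], [[0, 0, -0.7], [0, 0, 0], 0.4], [[0, 0, 0], [0, 0, 0], 0.4]])

```text
clock: 25.23
eef_pos: [0.6635, 0.0201, 0.1044]
tool_rot: [0.693, 0.721, -0.0, -0.0]
ft_force: [-0.3, 0.5, -3.0]
grip_width: 0.0552
grasp_force: 65.5
```

Emit:
drive_tool(increments=[[[0, 0, -0.6], [0, 0, 0], 0.4], [[0, 0, -0.6], [0, 0, 0], 0.4], [[0, 0, 0], [0, 0, 0], 0.4]])

```text
clock: 25.48
eef_pos: [0.6636, 0.0201, 0.1041]
tool_rot: [0.693, 0.721, 0.0, 0.0]
ft_force: [-2.0, 0.1, -0.4]
grip_width: 0.0549
grasp_force: 65.7
```

Emit:
drive_tool(increments=[[[0, 0, -0.5], [0, 0, 0], 0.4], [[0, 0, 0], [0, 0, 0], 0.4]])

```text
clock: 25.65
eef_pos: [0.6637, 0.0201, 0.1041]
tool_rot: [0.693, 0.721, 0.0, 0.0]
ft_force: [-2.5, -0.3, 4.0]
grip_width: 0.055
grasp_force: 66.4
```

Seated at the expected height. I'll release, rise and clear the view.

Emit:
drive_tool(increments=[[[0, 0, 0], [0, 0, 0], 0.7], [[0, 0, 0], [0, 0, 0], 0.8], [[0, 0, 0], [0, 0, 0], 0.9], [[0, 0, 0], [0, 0, 0], 0.9], [[0, 0, 20], [0, 0, 0], 0.9], [[0, 0, 30], [0, 0, 0], 0.9], [[0, 0, 35], [0, 0, 0], 1], [[0, 0, 10], [0, 0, 0], 1]])

```text
clock: 26.32
eef_pos: [0.6661, 0.0202, 0.204]
tool_rot: [0.693, 0.721, 0.003, 0.003]
ft_force: [2.0, 0.9, 2.7]
grip_width: 0.0852
grasp_force: 0.0
```

Emit:
drive_tool(increments=[[[-35, -35, 0], [0, 0, 0], 1], [[-35, -35, 0], [0, 0, 0], 1], [[-35, -35, 0], [0, 0, 0], 1], [[-35, -35, 0], [0, 0, 0], 1], [[-35, -35, 0], [0, 0, 0], 1], [[-35, -35, 0], [0, 0, 0], 1], [[0, -30, 0], [0, 0, 0], 1], [[0, 0, 0], [0, 0, 0], 1]])

```text
clock: 26.98
eef_pos: [0.4851, -0.1911, 0.1981]
tool_rot: [0.696, 0.718, -0.001, 0.001]
ft_force: [2.0, -0.8, 0.9]
grip_width: 0.0853
grasp_force: 0.0
```

Run:
```python
from edge import *
exec(open("one.py").read())
print(get_obs()["clock"])
a=camera("scene");b=camera("top")
q=(663,18.2,2.1)
def p(n,ax,s): print(n,"S",[tuple(map(float,k)) for k in one(a,[s],q,0,ax)],"T",[tuple(map(float,k)) for k in one(b,[s],q,0,ax)])
p("L",1,((-26,100,131),(26,100,131)));p("R",1,((-26,-100,131),(26,-100,131)));p("front",0,((-28,-98,131),(-28,98,131)));p("back",0,((28,-98,131),(28,98,131)))
p("ehfront",0,((-28,-138,95),(-28,-102,95)));p("halffront",0,((-28,102,95),(-28,132,95)));p("halfend",1,((-26,133,95),(26,133,95)));p("plateL",1,((-25,141,96),(25,141,96)));p("ehouter",1,((-26,-139,95),(26,-139,95)))
i1=cv2.resize(b["image"][135:215,190:315,::-1],None,fx=3,fy=3,interpolation=cv2.INTER_CUBIC)
i2=cv2.resize(a["image"][110:250,190:315,::-1],None,fx=3,fy=3,interpolation=cv2.INTER_CUBIC)
C=np.zeros((420,750,3),np.uint8);C[:240,:375]=i1;C[:,375:]=i2
cv2.imwrite("pics/c8.png",C)
```

```text
26.9833
L S [(7.5, 120.0)] T [(-0.7, 105.0), (6.8, 59.0)]
R S [(1.2, 111.0), (1.0, 111.0)] T [(0.9, 120.0), (0.7, 120.0)]
front S [(2.5, 120.0), (2.7, 120.0), (0.3, 120.0)] T [(4.0, 120.0)]
back S [(0.9, 101.0), (0.5, 101.0)] T [(-1.6, 116.0)]
ehfront S [(0.5, 103.0), (0.7, 103.0), (0.3, 103.0)] T [(-0.1, 120.0)]
halffront S [(-0.9, 120.0), (-1.1, 120.0), (-0.6, 120.0)] T [(2.3, 120.0)]
halfend S [(3.3, 120.0)] T [(2.9, 120.0)]
plateL S [(-4.0, 120.0), (4.1, 105.0)] T [(-5.0, 120.0), (2.5, 119.0), (2.2, 119.0)]
ehouter S [(4.8, 68.0), (4.6, 68.0), (-6.0, 26.0)] T [(-5.2, 110.0), (0.7, 106.0)]
```

View pics/c8.png

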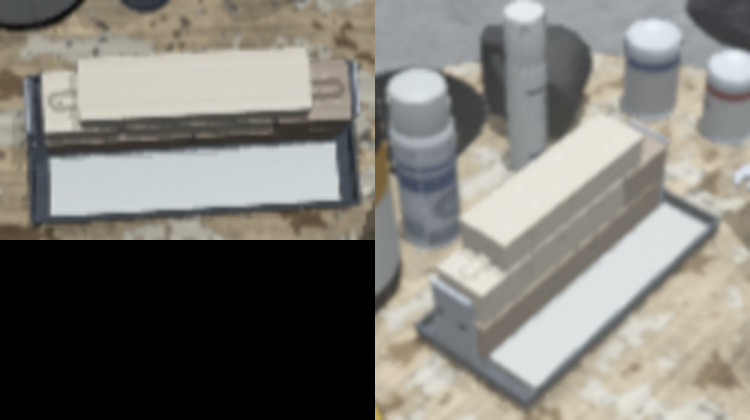

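The cap runs from 78 to 311 in the top crop, leaving about 37 px of the course showing at each end. It sits flat and in line, so I'm handing in.

```bash
python3 -c "from workcell import *; print(job_done())"
```

```text
the job is handed in; nothing more can be done
None
```

The wall is finished and handed in at about 27 s of the 72 s allowed: the full block, half block and cap were laid in that order, each set down with about 7 N or less, and the last pictures show them flat, in line and centred. I did not get a pass/fail result back.

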